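# Find the loose hold-down bolt and hold its dust cap open

### The arm

A 6-joint arm with a two-finger parallel gripper is mounted at the origin on the work surface. World frame = base frame: x ahead of the robot, y to its left, z up, the work surface at z = 0. Lengths are in m, angles in rad, forces in N, time in s.
With the tool pointing down it reaches from about 0.3 to 0.85 m from the base axis. Payload 4.2 kg.
Tool frame: the origin (TCP) lies midway between the tips of the shut fingers; the grasp point (between the pads) lies 19 mm behind it; z points along the fingers, y is the direction in which the jaws open and shut (so a half turn about z gives the same grasp; the last joint's range is limited). The gripper opens to 91 mm and grips with 3 to 60 N. Pads are 32 mm wide; open, the fingers measure 118 mm over their backs; the gripper's body (76 mm by 178 mm) begins 60 mm behind the grasp point.
Start: joints at [1.264, 0.32, 1.565, -0, 1.257, -0.02], TCP at [0.163, 0.552, 0.214] pointing down, gripper open.
Joint ranges: [-3.11, 3.11], [-0.84, 2.01], [0.21, 2.61], [-1.34, 4.49], [0.05, 2.63], [-2.56, 2.56]. Speed limits (rad/s): [2.57, 2.57, 3.14, 3.14, 3.14, 3.14].

### API

Orientations are given as a unit quaternion [x, y, z, w].
In Python, from rig import r gives the robot as it stands. The module is installed in compiled form; this text tells all that it offers.
- The arm moves only by the tool jog_arm, never from a script. Its argument "targets" is a list of rows, each an object of numbers: "tx", "ty", "tz": the shift along the tool's x, y, z scaled (see below); "rx", "ry", "rz": the turn, a rotation vector about the tool's x, y, z scaled (see below); "gripper": the opening in per cent of the stroke, from 0 (shut) to 100 (fully open). In form: [{"tx": .., "ty": .., "tz": .., "rx": .., "ry": .., "rz": .., "gripper": ..}, ...]. A call has 1 to 8 rows; each row is the pose to reach, as a shift and turn from the pose commanded when the call began, along the tool's axes at that moment, turning the shorter way round; what a row does not reach only later rows make up. The controller multiplies each number of a shift by 200 mm and each number of a turn by pi rad. A row lasts 1/8 s, in which the tool goes at most 62.5 mm and 10.7 degrees, less where a joint would pass 70% of its speed; a pose out of reach is approached as far as the arm can. A call with a number of a shift or a turn outside -1 to 1 is refused whole. A call with a gripper value outside its range is refused whole. The fingers move at their own pace and stop on an object; the grip force is fixed at half the most. Time passes only in rows, so rows that repeat a pose let the fingers close. It gives the time, the measured TCP pose, the force and the opening at its end, in the units of the state.
- r.get_obs(): the state, without advancing time (a new reading comes with each control period).
- r.read_camera(name): name is "scene" or "top" or "wrist"; returns a dict with "color" (420x560x3 uint8, blue, green, red), "vertical_fov" (degrees; the focal length in pixels is half the picture's height over the tangent of half this angle, whatever the lens; pixels are square), "cx", "cy" (the principal point, pixels), "R" (3x3) and "t" (3): a world point X has camera coordinates R X + t; the wrist camera has in their place "mount" (4x4, takes a point from camera to tool coordinates, whose origin is the TCP and whose axes are the flange's). Camera axes: x right, y down, z forward; pixel columns grow to the right and rows downward; lengths in m; the calibration is good to about 2 mm. A picture is of the moment at which its call begins: read the wrist's pose just before it. There is no depth.
- r.hand_in(): hands the job in, once; it reports no verdict.
The state is a dict: "time": time; "q": joint angles; "joint_velocities": joint speeds; "joint_efforts": joint torques, N m; "tool_pos": TCP position; "orientation": TCP orientation; "wrist_force": force on the tool from outside, world axes, zero at the start; "torque": the same for the moment, N m; "width": finger opening in m.
Only numpy, scipy, OpenCV 4.12 (cv2) and the standard library are available. Lean on these libraries where they do the work, as an engineer would, in place of code of your own. Each camera call takes 0.05 s, during which the arm holds its last target.

### The job

One of the three bolts that hold the mounting plate to the bench has worked loose: tap the bolt heads from above, with the caps shut, to find the one that clearly gives under the push. Then lift that bolt's hinged dust cap at least half-way open (about 45 degrees or more) so that a mate can get at its nut, and finish while still holding it up, as it falls shut when let go. Keep the other two caps shut and leave the things lying about where they are.

Things in the scene. Friction and masses are not known exactly. Their poses are not given: they have to be found in the camera images.
- plate: dark steel mounting plate fixed to the bench, 150 (its x) x 420 (its y) x 12 mm, with a raised rib along its far edge; origin at its underside centre, z up. On it stand three alike bolts in a row along its y, 140 mm apart, each with its own hinged cap whose hinge is on the +x side of the plate and whose grip is on the -x side.
- bolt_left (a point): centre of the top of the +y (left) bolt's round steel head (22 mm across) at rest, 70 mm above the table, 21 mm above the cap's top face; it sticks up through the cap's 40 x 34 mm window. Axes as the plate's. Tight bolts are rigid; the loose one can be pressed straight down 8 mm (1 N to start, 4 N fully down) and springs back. Does not follow a pressed bolt.
- bolt_mid (a point): centre of the top of the middle bolt's round steel head (22 mm across) at rest, 70 mm above the table, 21 mm above the cap's top face; it sticks up through the cap's 40 x 34 mm window. Axes as the plate's. Tight bolts are rigid; the loose one can be pressed straight down 8 mm (1 N to start, 4 N fully down) and springs back. Does not follow a pressed bolt.
- bolt_right (a point): centre of the top of the -y (right) bolt's round steel head (22 mm across) at rest, 70 mm above the table, 21 mm above the cap's top face; it sticks up through the cap's 40 x 34 mm window. Axes as the plate's. Tight bolts are rigid; the loose one can be pressed straight down 8 mm (1 N to start, 4 N fully down) and springs back. Does not follow a pressed bolt.
- grip_left (a point): centre of the +y (left) cap's grip with the cap shut, 74 mm above the table: an aluminium disc of 24 mm, 14 mm wide, its axis along the plate's y, on an upright 14 mm fin; its top is at 86 mm, the cap's top face at 49 mm. The bolt's axis lies 55 mm, the hinge line 102 mm to the plate's +x. Pinched on its flat sides it can turn between the fingers. Does not follow a lifted cap.
- grip_mid (a point): centre of the middle cap's grip with the cap shut, 74 mm above the table: an aluminium disc of 24 mm, 14 mm wide, its axis along the plate's y, on an upright 14 mm fin; its top is at 86 mm, the cap's top face at 49 mm. The bolt's axis lies 55 mm, the hinge line 102 mm to the plate's +x. Pinched on its flat sides it can turn between the fingers. Does not follow a lifted cap.
- grip_right (a point): centre of the -y (right) cap's grip with the cap shut, 74 mm above the table: an aluminium disc of 24 mm, 14 mm wide, its axis along the plate's y, on an upright 14 mm fin; its top is at 86 mm, the cap's top face at 49 mm. The bolt's axis lies 55 mm, the hinge line 102 mm to the plate's +x. Pinched on its flat sides it can turn between the fingers. Does not follow a lifted cap.
- loose_bolt (a joint): how far the loose bolt is pressed down: 0 (as it stands) to 0.008 m. Which of the three places it stands in differs every time and is not told; all three look the same.
- loose_cap (a joint): opening of the loose bolt's cap (104 x 60 mm, alike on all three): 0 shut, growing as its grip end is lifted, stop at 1.3 rad. It turns about a line along the plate's y, 45 mm above the table. A spring and its weight shut it when let go (about 1 to 3 N at the grip).
- tight_cap_1 (a joint): opening of the cap of one of the two tight bolts (place not told): 0 shut, stop at 1.3 rad; sprung shut like the other.
- tight_cap_2 (a joint): opening of the cap of one of the two tight bolts (place not told): 0 shut, stop at 1.3 rad; sprung shut like the other.
- nut: loose hex nut, 24 mm across, 13 mm high, lying on the plate between the left and middle caps; origin at its underside centre; a bystander
- washer: loose flat washer, 30 mm across, 4 mm thick, lying on the plate between the middle and right caps; origin at its underside centre; a bystander
- sand_block: cork sanding block, 60 x 100 x 30 mm, on the table beyond the plate; origin at its underside centre; a bystander
- file: flat file with a wooden handle, 310 mm long, 24 mm high, on the table; origin on its axis at the table, 150 mm from the handle end; a bystander
- wrench: steel wrench, 200 mm long, lying flat on the table left of the plate; origin at its underside centre; a bystander
- jar: clear jar with a steel cap, 64 mm across, 80 mm high, on the table; origin at its underside centre; a bystander
- channel: offcut of aluminium U channel, 160 x 36 x 30 mm, on the table right of the plate; origin at its underside centre; a bystander

How it is judged:
By the outcome, as a careful person would: the job done as asked, in the order asked, and still so for the second after the job is handed in, while the arm keeps its last pose, push and grip.
It also fails if it takes over 51 s, if anything falls off the work surface, if the arm or the gripper's body presses on something with over 40 N, if the wrist force passes 120 N, or if a joint passes its speed limit or range.

## Working session

There is one attempt and no reset: what is moved stays moved. The work goes in short steps, Python scripts to look and compute and a tool call to move; the robot and the scene stay as the last step left them, time stands still between calls to the robot, and variables do not carry over. Pictures are saved under pics/ and viewed, and the job is handed in when it is done.

Besides the shell and the picture viewer there is one more tool, called after "Emit:" as name(argument=value, ...) on one line, values as JSON. jog_arm: Moves the arm, as the interface text tells. Shifts and turns lie within -1 to 1; 1 stands for 200 mm of shift or pi rad of turn. Its arguments: {"type":"object","properties":{"targets":{"type":"array","items":{"type":"object","properties":{"tx":{"type":"number"},"ty":{"type":"number"},"tz":{"type":"number"},"rx":{"type":"number"},"ry":{"type":"number"},"rz":{"type":"number"},"gripper":{"type":"number"}}}}},"required":["targets"]}

```bash
mkdir -p pics; python3 - <<'E'
from rig import r
import cv2
o=r.get_obs(); print({k:(v if not hasattr(v,'__len__') else [round(float(a),4) for a in v]) for k,v in o.items()})
for n in ["scene","top"]:
    c=r.read_camera(n); cv2.imwrite(f"pics/{n}0.png",c["color"]); print(n,{k:v for k,v in c.items() if k!="color"})
E
```

```text
{'time': 0.0, 'q': [1.264, 0.3203, 1.5657, -0.0, 1.2574, -0.02], 'joint_velocities': [-0.0023, 0.0005, -0.0014, 0.0011, -0.0005, 0.0007], 'joint_efforts': [-0.0005, -41.2468, -23.1968, 0.0727, 0.0459, -0.0001], 'tool_pos': [0.1625, 0.551, 0.2131], 'orientation': [0.1429, 0.9897, -0.0009, -0.0001], 'wrist_force': [-0.5191, 0.7447, -0.4041], 'torque': [-0.0135, -0.0163, -0.0179], 'width': 0.091184174445897}
scene {'vertical_fov': 53.7797172564125, 'cx': 272.9754789691146, 'cy': 215.84975098662918, 'R': array([[ 0.02689578,  0.99953448,  0.01440253],
       [ 0.64320716, -0.00627495, -0.76566649],
       [-0.76521968,  0.029857  , -0.64307651]]), 't': array([-0.00919638, -0.32840488,  1.49467415])}
top {'vertical_fov': 47.43377850791113, 'cx': 272.34478442963314, 'cy': 211.77207432971448, 'R': array([[ 0.02143355, -0.99932351,  0.02988509],
       [-0.98416625, -0.02635021, -0.17527825],
       [ 0.17594716, -0.02565506, -0.98406525]]), 't': array([-0.03549762,  0.59481681,  1.08084213])}
```

View pics/scene0.png

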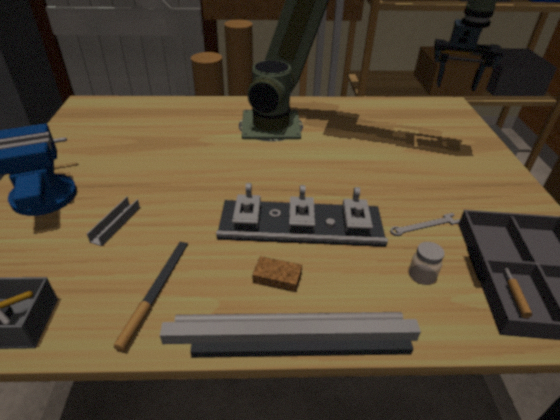

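View pics/top0.png

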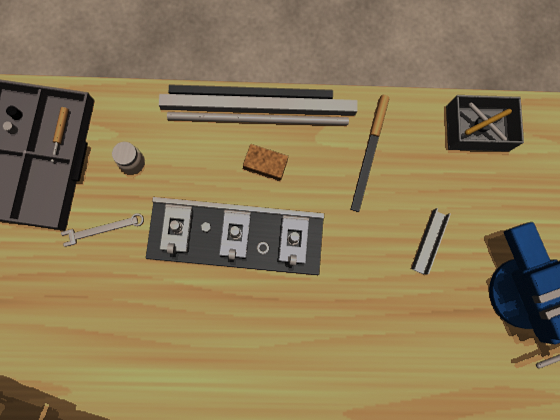

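The plate is at about (147–323, 198–274) in the top view, with bolt heads near (176,226), (235,232) and (294,238). I'll enlarge it.

```bash
python3 - <<'E'
import cv2
a=cv2.imread("pics/top0.png")[190:280,140:330]; cv2.imwrite("pics/topz.png",cv2.resize(a,None,fx=4.2,fy=4.2,interpolation=cv2.INTER_CUBIC))
a=cv2.imread("pics/scene0.png")[175:250,210:395]; cv2.imwrite("pics/scenez.png",cv2.resize(a,None,fx=4.2,fy=4.2,interpolation=cv2.INTER_CUBIC))
E
```

```text
(no output)
```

View pics/topz.png

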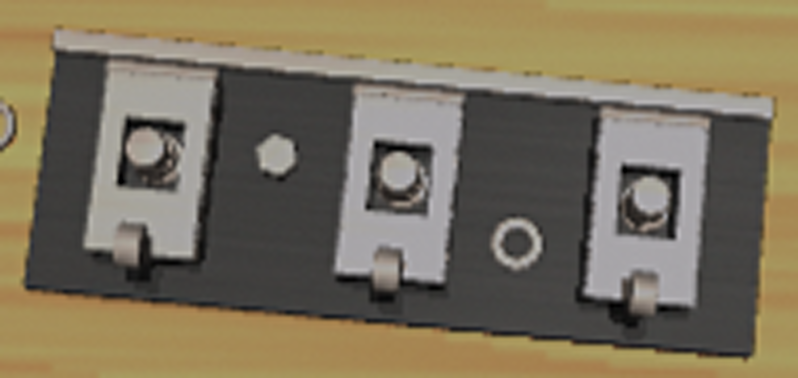

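View pics/scenez.png

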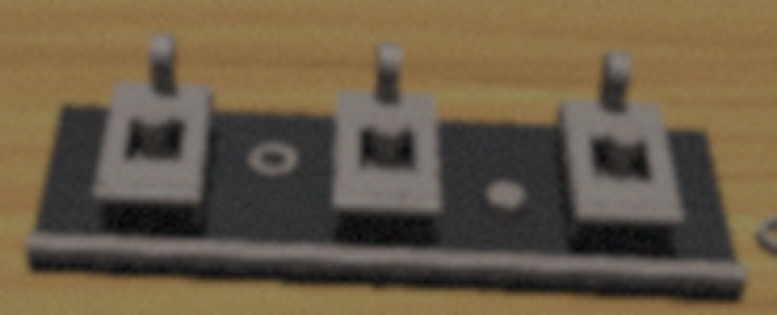

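```bash
cat > h.py <<'E'
import numpy as np, json
def ray(c,u,v,z):
    f=210/np.tan(np.radians(c["vertical_fov"])/2)
    d=c["R"].T@np.array([(u-c["cx"])/f,(v-c["cy"])/f,1]); o=-c["R"].T@c["t"]
    return o+d*(z-o[2])/d[2]
E
python3 - <<'E'
from rig import r
from h import *
T=r.read_camera("top");S=r.read_camera("scene")
z=lambda p,o:((p[0]+.5)/4.2-.5+o[0],(p[1]+.5)/4.2-.5+o[1])
to=(140,190);so=(210,175)
H=[ray(T,*z(p,to),.070) for p in [(147,146),(400,170),(650,195)]]
print("heads",np.round(H,4),[np.linalg.norm(H[i]-H[i+1]) for i in (0,1)])
G=[ray(T,*z(p,to),.084) for p in [(131,240),(387,264),(643,288)]]
print("grips",np.round(G,4))
P=[ray(T,*z(p,to),.012) for p in [(25,289),(750,356)]]
print("plate near corners",np.round(P,4),np.linalg.norm(P[0]-P[1]))
P=[ray(S,*z(p,so),.012) for p in [(708,130),(62,104)]]
print("scene",np.round(P,4),np.linalg.norm(P[0]-P[1]))
print("scene griptops L,M,R",np.round([ray(S,*z(p,so),.086) for p in [(618,57),(390,47),(161,37)]],4))
E
```

```text
heads [[ 0.5568  0.2045  0.07  ]
 [ 0.5471  0.0651  0.07  ]
 [ 0.5367 -0.073   0.07  ]] [np.float64(0.13970950756114497), np.float64(0.13857657929536601)]
grips [[ 0.5034  0.2077  0.084 ]
 [ 0.4938  0.0696  0.084 ]
 [ 0.4842 -0.0689  0.084 ]]
plate near corners [[ 0.4811  0.2794  0.012 ]
 [ 0.4526 -0.136   0.012 ]] 0.41643605574757997
scene [[ 0.4842  0.2819  0.012 ]
 [ 0.4533 -0.1365  0.012 ]] 0.4196042826069796
scene griptops L,M,R [[ 0.505   0.2088  0.086 ]
 [ 0.4937  0.0705  0.086 ]
 [ 0.4822 -0.0696  0.086 ]]
```

```bash
cat >> h.py <<'E'
from scipy.spatial.transform import Rotation as Ro
yaw=-0.072
X=np.array([np.cos(yaw),np.sin(yaw),0]);Y=np.array([-X[1],X[0],0])
mid=np.array([.5469,.0655,.070]); bolts={"L":mid+.14*Y,"M":mid,"R":mid-.14*Y}
def go(o,p,pitch=0):
    R=Ro.from_quat(o["orientation"]); D=R.inv().apply(np.array(p)-o["tool_pos"])/.2
    W=Ro.from_matrix(np.c_[-X,Y,[0,0,-1]])
    W=Ro.from_rotvec(pitch*Y)*W
    print("shift",np.round(D,4),"turn",np.round((R.inv()*W).as_rotvec()/np.pi,4))
E
python3 - <<'E'
from rig import r
from h import *
print(bolts); o=r.get_obs(); go(o,np.r_[bolts["L"][:2],.15])
E
```

```text
{'L': array([0.55697129, 0.20513728, 0.07      ]), 'M': array([0.5469, 0.0655, 0.07  ]), 'R': array([ 0.53682871, -0.07413728,  0.07      ])}
shift [-2.381  -1.1016  0.3184] turn [-0.0003 -0.     -0.0684]
```

Emit:
jog_arm(targets=[{"tx": -0.8, "ty": -0.4, "tz": 0, "gripper": 0}, {"tx": -0.8, "ty": -0.4, "tz": 0, "gripper": 0}, {"tx": -0.8, "ty": -0.4, "tz": 0, "gripper": 0}])

```text
validation failed for argument at $.ta...
```

Emit:
jog_arm(targets=[{"tx": -0.8, "ty": -0.4, "tz": 0, "gripper": 0}, {"tx": -0.8, "ty": -0.4, "tz": 0, "gripper": 0}, {"tx": -0.8, "ty": -0.4, "tz": 0, "gripper": 0}])

```text
validation failed for argument at $.ta...
```

Emit:
jog_arm(targets=[{"tx": -0.78, "ty": -0.3, "tz": 0.3, "rz": -0.0684, "gripper": 0}, {"tx": -0.78, "ty": -0.3, "tz": 0.3, "rz": -0.0684, "gripper": 0}, {"tx": -0.78, "ty": -0.3, "tz": 0.3, "rz": -0.0684, "gripper": 0}, {"tx": -0.78, "ty": -0.3, "tz": 0.3, "rz": -0.0684, "gripper": 0}, {"tx": -0.78, "ty": -0.3, "tz": 0.3, "rz": -0.0684, "gripper": 0}])

```text
validation failed for argument at $.ta...
```

```bash
python3 - <<'E'
from rig import r
from h import *
import cv2
o=r.get_obs();print(o["tool_pos"],o["time"],o["wrist_force"]); go(o,np.r_[bolts["L"][:2],.075])
cv2.imwrite("pics/w1.png",r.read_camera("wrist")["color"])
E
```

```text
[0.16256706 0.55122829 0.21344859] 0.2 [ 0.53252282 -0.09661136 -0.11018224]
shift [-2.381  -1.1012  0.6934] turn [-0.0003 -0.     -0.0684]
```

View pics/w1.png

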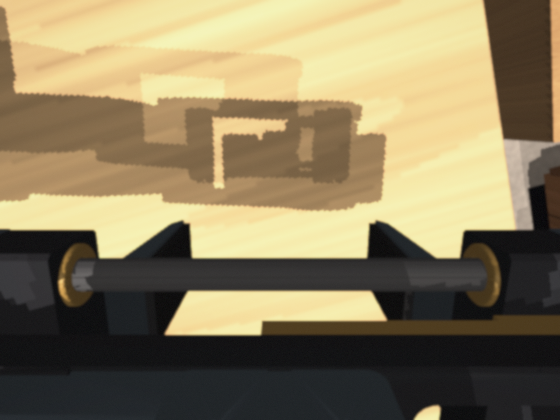

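The validator rejected those calls and nothing moved; the wrist picture shows only the table and the open fingers. I'll try again with every key given.

Emit:
jog_arm(targets=[{"tx": -0.8, "ty": -0.4, "tz": 0.0, "rx": 0.0, "ry": 0.0, "rz": 0.0, "gripper": 0.0}, {"tx": -0.8, "ty": -0.4, "tz": 0.0, "rx": 0.0, "ry": 0.0, "rz": 0.0, "gripper": 0.0}, {"tx": -0.8, "ty": -0.4, "tz": 0.0, "rx": 0.0, "ry": 0.0, "rz": 0.0, "gripper": 0.0}])

```text
time: 0.62
tool_pos: [0.2946, 0.4281, 0.2139]
orientation: [0.143, 0.99, 0.0, 0.0]
wrist_force: [0.2, 1.0, 0.4]
width: 0.0642
```

Emit:
jog_arm(targets=[{"tx": -0.8, "ty": -0.4, "tz": 0, "rx": 0, "ry": 0, "rz": 0, "gripper": 0}, {"tx": -0.8, "ty": -0.4, "tz": 0, "rx": 0, "ry": 0, "rz": 0, "gripper": 0}, {"tx": -0.8, "ty": -0.4, "tz": 0, "rx": 0, "ry": 0, "rz": 0, "gripper": 0}])

```text
time: 1.0
tool_pos: [0.4257, 0.3058, 0.2141]
orientation: [0.143, 0.99, 0.0, 0.0]
wrist_force: [0.2, -0.2, -1.1]
width: 0.0341
```

```bash
python3 - <<'E'
from rig import r
from h import *
o=r.get_obs();print(o["tool_pos"],o["time"],o["wrist_force"]); go(o,np.r_[bolts["L"][:2],.14])
E
```

```text
[0.42574587 0.30580662 0.21405014] 1.0 [ 0.15790774 -0.21441209 -1.14551447]
shift [-0.7718 -0.2968  0.3704] turn [ 0.0001  0.0001 -0.0686]
```

Emit:
jog_arm(targets=[{"tx": -0.74, "ty": -0.28, "tz": 0.37, "rx": 0, "ry": 0, "rz": -0.0685, "gripper": 0}, {"tx": -0.74, "ty": -0.28, "tz": 0.37, "rx": 0, "ry": 0, "rz": -0.0685, "gripper": 0}, {"tx": -0.74, "ty": -0.28, "tz": 0.37, "rx": 0, "ry": 0, "rz": -0.0685, "gripper": 0}, {"tx": -0.74, "ty": -0.28, "tz": 0.37, "rx": 0, "ry": 0, "rz": -0.0685, "gripper": 0}, {"tx": -0.74, "ty": -0.28, "tz": 0.37, "rx": 0, "ry": 0, "rz": -0.0685, "gripper": 0}, {"tx": -0.74, "ty": -0.28, "tz": 0.37, "rx": 0, "ry": 0, "rz": -0.0685, "gripper": 0}])

```text
time: 1.75
tool_pos: [0.5499, 0.213, 0.1408]
orientation: [0.035, 0.999, 0.0, 0.001]
wrist_force: [1.1, 0.1, -0.5]
width: 0.0006
```

```bash
python3 - <<'E'
from rig import r
from h import *
import cv2
o=r.get_obs();print(o["tool_pos"],o["orientation"],o["time"],o["wrist_force"],o["width"]); go(o,np.r_[bolts["L"][:2],.075])
c=r.read_camera("wrist");cv2.imwrite("pics/w2.png",c["color"]);print({k:v for k,v in c.items() if k!="color"})
E
```

```text
[0.54991339 0.21297326 0.14084655] [3.50853275e-02 9.99384112e-01 3.93380015e-04 5.12555846e-04] 1.75 [ 1.05671118  0.08178862 -0.51084398] 0.000573430024421124
shift [-0.0376 -0.0369  0.3292] turn [0.0003 0.0003 0.0006]
{'vertical_fov': 62.38543409382377, 'cx': 279.07893202729707, 'cy': 207.05838957141478, 'mount': array([[-1.22433531e-04, -9.72578018e-01, -2.32576835e-01,
         6.47792958e-02],
       [ 9.99999880e-01, -2.29515625e-04,  4.33355004e-04,
         4.48887829e-04],
       [-4.74851568e-04, -2.32576754e-01,  9.72577929e-01,
        -1.70925142e-01],
       [ 0.00000000e+00,  0.00000000e+00,  0.00000000e+00,
         1.00000000e+00]])}
```

View pics/w2.png

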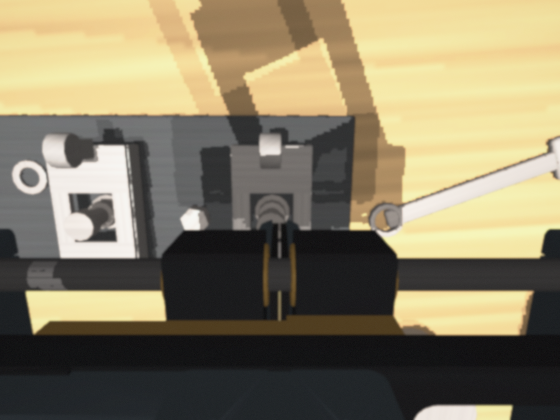

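The left cap's grip is at (270,145) and the shut fingers point at the bolt head at about (270,210). I'll check the grip from this view.

```bash
cat >> h.py <<'E'
def wray(o,c,u,v,z):
    f=210/np.tan(np.radians(c["vertical_fov"])/2); R=Ro.from_quat(o["orientation"]).as_matrix(); M=c["mount"]
    d=R@M[:3,:3]@np.array([(u-c["cx"])/f,(v-c["cy"])/f,1]); p=R@M[:3,3]+o["tool_pos"]
    return p+d*(z-p[2])/d[2]
E
python3 - <<'E'
from rig import r
from h import *
o=r.get_obs();c=r.read_camera("wrist")
print("grip L top",wray(o,c,270.5,144,.085),"expected",bolts["L"]-.055*X)
print("mid head",wray(o,c,78,226,.070), "mid grip",wray(o,c,53,149,.085),bolts["M"]-.055*X)
E
```

```text
grip L top [0.49747693 0.21175445 0.085     ] expected [0.50211379 0.20909386 0.07      ]
mid head [0.5469807  0.06752985 0.07      ] mid grip [0.49080249 0.07139577 0.085     ] [0.4920425  0.06945658 0.07      ]
```

Emit:
jog_arm(targets=[{"tx": -0.037, "ty": -0.037, "tz": 0.25, "rx": 0, "ry": 0, "rz": 0, "gripper": 0}, {"tx": -0.037, "ty": -0.037, "tz": 0.33, "rx": 0, "ry": 0, "rz": 0, "gripper": 0}, {"tx": -0.037, "ty": -0.037, "tz": 0.33, "rx": 0, "ry": 0, "rz": 0, "gripper": 0}, {"tx": -0.037, "ty": -0.037, "tz": 0.33, "rx": 0, "ry": 0, "rz": 0, "gripper": 0}])

```text
time: 2.35
tool_pos: [0.5581, 0.2048, 0.0754]
orientation: [0.036, 0.999, 0.001, 0.001]
wrist_force: [-0.1, 0.3, 0.5]
width: 0.0004
```

Emit:
jog_arm(targets=[{"tx": 0, "ty": 0, "tz": 0.025, "rx": 0, "ry": 0, "rz": 0, "gripper": 0}, {"tx": 0, "ty": 0, "tz": 0.025, "rx": 0, "ry": 0, "rz": 0, "gripper": 0}])

```text
time: 2.6
tool_pos: [0.5584, 0.2047, 0.0703]
orientation: [0.036, 0.999, 0.001, 0.002]
wrist_force: [0.7, 0.6, 3.7]
width: 0.0006
```

Emit:
jog_arm(targets=[{"tx": 0, "ty": 0, "tz": 0.01, "rx": 0, "ry": 0, "rz": 0, "gripper": 0}, {"tx": 0, "ty": 0, "tz": 0.01, "rx": 0, "ry": 0, "rz": 0, "gripper": 0}])

```text
time: 2.85
tool_pos: [0.5584, 0.2047, 0.0702]
orientation: [0.036, 0.999, 0.001, 0.002]
wrist_force: [-2.8, -0.8, 15.2]
width: 0.0005
```

Left is rigid: 15 N with no travel. Next is the middle bolt.

Emit:
jog_arm(targets=[{"tx": 0, "ty": 0, "tz": -0.22, "rx": 0, "ry": 0, "rz": 0, "gripper": 0}, {"tx": 0, "ty": -0.3, "tz": -0.22, "rx": 0, "ry": 0, "rz": 0, "gripper": 0}, {"tx": 0, "ty": -0.6, "tz": -0.22, "rx": 0, "ry": 0, "rz": 0, "gripper": 0}, {"tx": 0, "ty": -0.7, "tz": -0.22, "rx": 0, "ry": 0, "rz": 0, "gripper": 0}, {"tx": 0, "ty": -0.7, "tz": -0.22, "rx": 0, "ry": 0, "rz": 0, "gripper": 0}, {"tx": 0, "ty": -0.7, "tz": -0.04, "rx": 0, "ry": 0, "rz": 0, "gripper": 0}, {"tx": 0, "ty": -0.7, "tz": -0.04, "rx": 0, "ry": 0, "rz": 0, "gripper": 0}, {"tx": 0, "ty": -0.7, "tz": -0.04, "rx": 0, "ry": 0, "rz": 0, "gripper": 0}])

```text
time: 3.85
tool_pos: [0.548, 0.0656, 0.0755]
orientation: [0.035, 0.999, 0.0, 0.0]
wrist_force: [1.0, 0.8, 0.2]
width: 0.0003
```

Emit:
jog_arm(targets=[{"tx": 0, "ty": 0, "tz": 0.025, "rx": 0, "ry": 0, "rz": 0, "gripper": 0}, {"tx": 0, "ty": 0, "tz": 0.025, "rx": 0, "ry": 0, "rz": 0, "gripper": 0}])

```text
time: 4.1
tool_pos: [0.5476, 0.0648, 0.0704]
orientation: [0.036, 0.999, 0.0, 0.001]
wrist_force: [-0.7, -0.2, -0.8]
width: 0.0
```

Emit:
jog_arm(targets=[{"tx": 0, "ty": 0, "tz": 0.01, "rx": 0, "ry": 0, "rz": 0, "gripper": 0}, {"tx": 0, "ty": 0, "tz": 0.01, "rx": 0, "ry": 0, "rz": 0, "gripper": 0}])

```text
time: 4.35
tool_pos: [0.5476, 0.0646, 0.0682]
orientation: [0.036, 0.999, 0.0, 0.0]
wrist_force: [0.1, 0.6, 2.2]
width: 0.0005
```

The middle seems to give; I'll press further.

Emit:
jog_arm(targets=[{"tx": 0, "ty": 0, "tz": 0.015, "rx": 0, "ry": 0, "rz": 0, "gripper": 0}, {"tx": 0, "ty": 0, "tz": 0.015, "rx": 0, "ry": 0, "rz": 0, "gripper": 0}])

```text
time: 4.6
tool_pos: [0.5476, 0.0645, 0.065]
orientation: [0.036, 0.999, 0.0, 0.0]
wrist_force: [0.9, 1.6, 2.6]
width: 0.0005
```

The middle gives 5 mm at about 2.6 N. I'll also tap the right one to confirm.

Emit:
jog_arm(targets=[{"tx": 0, "ty": 0, "tz": -0.24, "rx": 0, "ry": 0, "rz": 0, "gripper": 0}, {"tx": 0, "ty": -0.3, "tz": -0.24, "rx": 0, "ry": 0, "rz": 0, "gripper": 0}, {"tx": 0, "ty": -0.6, "tz": -0.24, "rx": 0, "ry": 0, "rz": 0, "gripper": 0}, {"tx": 0, "ty": -0.7, "tz": -0.24, "rx": 0, "ry": 0, "rz": 0, "gripper": 0}, {"tx": 0, "ty": -0.7, "tz": -0.24, "rx": 0, "ry": 0, "rz": 0, "gripper": 0}, {"tx": 0, "ty": -0.7, "tz": -0.05, "rx": 0, "ry": 0, "rz": 0, "gripper": 0}, {"tx": 0, "ty": -0.7, "tz": -0.05, "rx": 0, "ry": 0, "rz": 0, "gripper": 0}, {"tx": 0, "ty": -0.7, "tz": -0.05, "rx": 0, "ry": 0, "rz": 0, "gripper": 0}])

```text
time: 5.6
tool_pos: [0.5379, -0.0742, 0.0756]
orientation: [0.035, 0.999, 0.0, 0.0]
wrist_force: [0.5, -0.3, -0.3]
width: -0.0
```

Emit:
jog_arm(targets=[{"tx": 0, "ty": 0, "tz": 0.025, "rx": 0, "ry": 0, "rz": 0, "gripper": 0}, {"tx": 0, "ty": 0, "tz": 0.025, "rx": 0, "ry": 0, "rz": 0, "gripper": 0}])

```text
time: 5.85
tool_pos: [0.5377, -0.075, 0.0704]
orientation: [0.036, 0.999, 0.0, 0.001]
wrist_force: [0.3, -0.5, 0.6]
width: 0.0005
```

Emit:
jog_arm(targets=[{"tx": 0, "ty": 0, "tz": 0.01, "rx": 0, "ry": 0, "rz": 0, "gripper": 0}, {"tx": 0, "ty": 0, "tz": 0.01, "rx": 0, "ry": 0, "rz": 0, "gripper": 0}])

```text
time: 6.1
tool_pos: [0.5377, -0.075, 0.0702]
orientation: [0.036, 0.999, 0.0, 0.001]
wrist_force: [-3.8, 0.7, 13.0]
width: 0.0003
```

Right is rigid (13 N), so the middle bolt is the loose one. I'll rise and go over the middle grip.

Emit:
jog_arm(targets=[{"tx": 0, "ty": 0, "tz": -0.3, "rx": 0, "ry": 0, "rz": 0, "gripper": 0}, {"tx": 0, "ty": 0, "tz": -0.4, "rx": 0, "ry": 0, "rz": 0, "gripper": 50}, {"tx": 0.15, "ty": 0.3, "tz": -0.4, "rx": 0, "ry": 0, "rz": 0, "gripper": 50}, {"tx": 0.278, "ty": 0.6, "tz": -0.4, "rx": 0, "ry": 0, "rz": 0, "gripper": 50}, {"tx": 0.278, "ty": 0.708, "tz": -0.4, "rx": 0, "ry": 0, "rz": 0, "gripper": 50}, {"tx": 0.278, "ty": 0.708, "tz": -0.4, "rx": 0, "ry": 0, "rz": 0, "gripper": 50}, {"tx": 0.278, "ty": 0.708, "tz": -0.4, "rx": 0, "ry": 0, "rz": 0, "gripper": 50}])

```text
time: 6.98
tool_pos: [0.4921, 0.0694, 0.1481]
orientation: [0.036, 0.999, -0.0, 0.0]
wrist_force: [1.4, -0.6, 0.2]
width: 0.0455
```

```bash
python3 - <<'E'
from rig import r
from h import *
import cv2
o=r.get_obs();print(o["tool_pos"],o["time"],o["width"]); go(o,[.4925,.0703,.060])
c=r.read_camera("wrist");cv2.imwrite("pics/w3.png",c["color"])
E
```

```text
[0.49213919 0.06935746 0.14810575] 6.975 0.04553082789289477
shift [-0.0013  0.005   0.4405] turn [-0.0001  0.0001  0.0001]
```

View pics/w3.png

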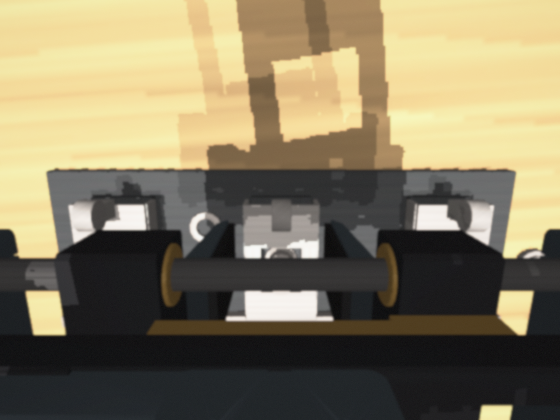

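The middle cap's grip is at (281,212), centred between the fingers. I'll descend and close.

Emit:
jog_arm(targets=[{"tx": -0.001, "ty": 0.003, "tz": 0.25, "rx": 0, "ry": 0, "rz": 0, "gripper": 50}, {"tx": -0.001, "ty": 0.003, "tz": 0.38, "rx": 0, "ry": 0, "rz": 0, "gripper": 50}, {"tx": -0.001, "ty": 0.003, "tz": 0.44, "rx": 0, "ry": 0, "rz": 0, "gripper": 50}, {"tx": -0.001, "ty": 0.003, "tz": 0.44, "rx": 0, "ry": 0, "rz": 0, "gripper": 50}, {"tx": -0.001, "ty": 0.003, "tz": 0.44, "rx": 0, "ry": 0, "rz": 0, "gripper": 30}, {"tx": -0.001, "ty": 0.003, "tz": 0.44, "rx": 0, "ry": 0, "rz": 0, "gripper": 30}])

```text
time: 7.78
tool_pos: [0.493, 0.0706, 0.061]
orientation: [0.036, 0.999, 0.0, 0.001]
wrist_force: [0.2, -0.4, -0.3]
width: 0.0292
```

Emit:
jog_arm(targets=[{"tx": 0, "ty": 0, "tz": 0, "rx": 0, "ry": 0, "rz": 0, "gripper": 0}, {"tx": 0, "ty": 0, "tz": 0, "rx": 0, "ry": 0, "rz": 0, "gripper": 0}, {"tx": 0, "ty": 0, "tz": 0, "rx": 0, "ry": 0, "rz": 0, "gripper": 0}, {"tx": 0, "ty": 0, "tz": 0, "rx": 0, "ry": 0, "rz": 0, "gripper": 0}])

```text
time: 8.28
tool_pos: [0.4923, 0.0707, 0.0602]
orientation: [0.036, 0.999, 0.0, 0.0]
wrist_force: [-0.8, -0.4, 2.0]
width: 0.0135
```

Gripped, with a width of 13.5 mm against the 14 mm disc. Next is lifting along the hinge arc.

Emit:
jog_arm(targets=[{"tx": -0.023, "ty": 0, "tz": -0.065, "rx": 0, "ry": 0, "rz": 0, "gripper": 0}, {"tx": -0.055, "ty": 0, "tz": -0.127, "rx": 0, "ry": 0, "rz": 0, "gripper": 0}, {"tx": -0.094, "ty": 0, "tz": -0.184, "rx": 0, "ry": 0, "rz": 0, "gripper": 0}, {"tx": -0.141, "ty": 0, "tz": -0.236, "rx": 0, "ry": 0, "rz": 0, "gripper": 0}, {"tx": -0.141, "ty": 0, "tz": -0.236, "rx": 0, "ry": 0, "rz": 0, "gripper": 0}])

```text
time: 8.9
tool_pos: [0.5205, 0.0686, 0.1082]
orientation: [0.036, 0.999, 0.0, -0.0]
wrist_force: [-4.5, 2.3, 3.8]
width: 0.014
```

```bash
python3 - <<'E'
from rig import r
import cv2
a=r.read_camera("scene")["color"][140:260,190:410]; cv2.imwrite("pics/s4.png",cv2.resize(a,None,fx=3.6,fy=3.6,interpolation=cv2.INTER_CUBIC))
E
```

```text
(no output)
```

View pics/s4.png

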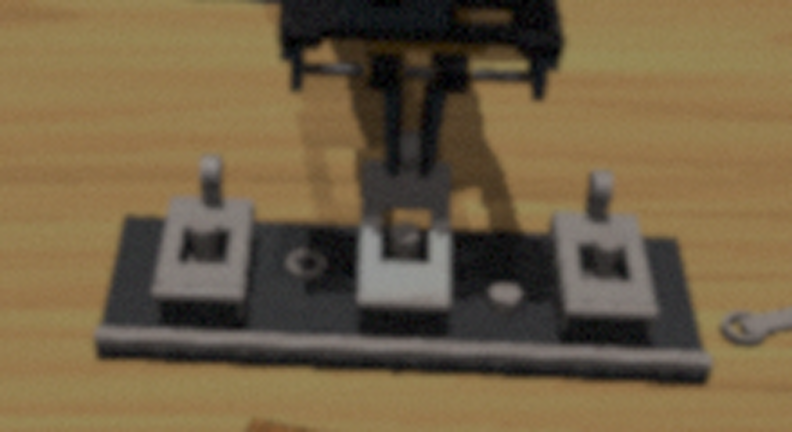

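The scene view shows the middle cap rising with the fingers at about (410,160) and both other caps shut. I'll carry on to about 60°.

Emit:
jog_arm(targets=[{"tx": -0.053, "ty": 0, "tz": -0.045, "rx": 0, "ry": 0, "rz": 0, "gripper": 0}, {"tx": -0.111, "ty": 0, "tz": -0.082, "rx": 0, "ry": 0, "rz": 0, "gripper": 0}, {"tx": -0.111, "ty": 0, "tz": -0.082, "rx": 0, "ry": 0, "rz": 0, "gripper": 0}])

```text
time: 9.32
tool_pos: [0.5421, 0.067, 0.1241]
orientation: [0.036, 0.999, 0.0, -0.001]
wrist_force: [-5.2, 2.7, 3.4]
width: 0.0138
```

Emit:
jog_arm(targets=[{"tx": -0.063, "ty": 0, "tz": -0.03, "rx": 0, "ry": 0, "rz": 0, "gripper": 0}, {"tx": -0.129, "ty": 0, "tz": -0.052, "rx": 0, "ry": 0, "rz": 0, "gripper": 0}, {"tx": -0.129, "ty": 0, "tz": -0.052, "rx": 0, "ry": 0, "rz": 0, "gripper": 0}, {"tx": -0.129, "ty": 0, "tz": -0.052, "rx": 0, "ry": 0, "rz": 0, "gripper": 0}])

```text
time: 9.82
tool_pos: [0.5683, 0.0652, 0.1346]
orientation: [0.036, 0.999, 0.0, 0.0]
wrist_force: [-4.1, 1.3, 4.7]
width: 0.0136
```

```bash
python3 - <<'E'
from rig import r
import cv2
print(r.get_obs()["wrist_force"])
a=r.read_camera("scene")["color"][140:260,190:410]; cv2.imwrite("pics/s5.png",cv2.resize(a,None,fx=3.6,fy=3.6,interpolation=cv2.INTER_CUBIC))
cv2.imwrite("pics/t5.png",r.read_camera("top")["color"])
cv2.imwrite("pics/w5.png",r.read_camera("wrist")["color"])
E
```

```text
[-4.13351057  1.28657833  4.70762926]
```

View pics/s5.png

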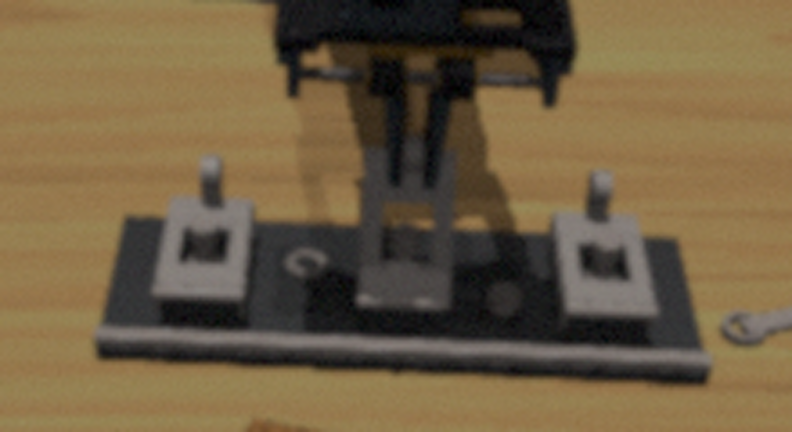

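View pics/t5.png

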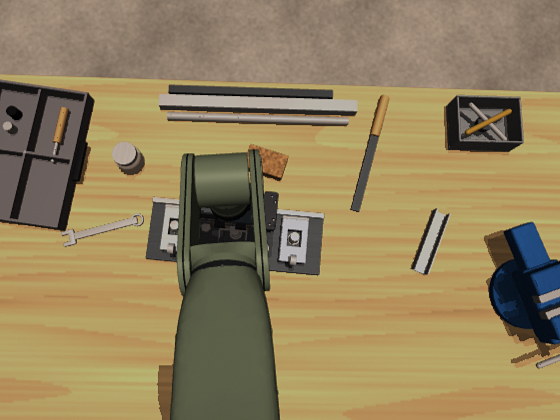

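View pics/w5.png

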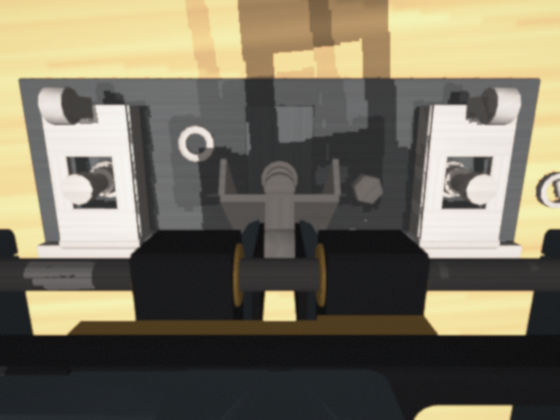

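All views agree. The middle cap is held up at about 60°, since the grip has moved 76 mm along x and 74 mm up. The bolt can be seen beneath it, the neighbouring caps are shut, and the nut and washer are in place. One steady check, then I'll hand in.

Emit:
jog_arm(targets=[{"tx": 0, "ty": 0, "tz": 0, "rx": 0, "ry": 0, "rz": 0, "gripper": 0}, {"tx": 0, "ty": 0, "tz": 0, "rx": 0, "ry": 0, "rz": 0, "gripper": 0}, {"tx": 0, "ty": 0, "tz": 0, "rx": 0, "ry": 0, "rz": 0, "gripper": 0}, {"tx": 0, "ty": 0, "tz": 0, "rx": 0, "ry": 0, "rz": 0, "gripper": 0}])

```text
time: 10.48
tool_pos: [0.5682, 0.0652, 0.1346]
orientation: [0.036, 0.999, 0.0, 0.0]
wrist_force: [-4.8, 1.1, 5.1]
width: 0.0136
```

```bash
python3 - <<'E'
from rig import r
o=r.get_obs(); print(o["tool_pos"],o["width"],o["wrist_force"]); 
if o["width"]>.012: print(r.hand_in())
E
```

```text
[0.56822291 0.06515878 0.13460969] 0.013553368403753461 [-4.75425962  1.07196867  5.08170647]
the job is handed in; nothing more can be done
None
```

The middle bolt is the loose one, and I handed the job in at about 10.5 s with its cap held open at about 60°.

- **Tapping:** With the caps shut, the middle bolt went down about 5 mm at about 2.6 N. The left and right bolts stayed put at about 15 N and 13 N.
- **Cap:** I pinched the middle cap's grip and lifted it along the hinge arc. The 60° comes from how far the gripper moved, 76 mm across and 74 mm up. The fingers read 13.6 mm on the 14 mm grip, and the pose was steady over the last half second.
- **Surroundings:** The last pictures showed the other two caps shut and the nut, washer and other things apparently where they were. I compared these by eye only.

The first three move calls were refused because some values were missing, and nothing moved. The wrist camera put the left grip about 5 mm from where the other views did. It agreed to about 2 mm on the middle grip, the one I used. No other check failed.

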